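Mist and cam-clamp a tumbler for engraving

ROBOT

A 7-joint arm with a two-finger parallel gripper is mounted at the origin on the work surface. World frame = base frame: x ahead of the robot, y to its left, z up, the work surface at z = 0. Lengths are in m, angles in rad, forces in N, time in s.
With the tool pointing down it reaches from about 0.425 to 0.925 m from the base axis. Payload 6.8 kg.
Tool frame: the origin (TCP) lies midway between the tips of the shut fingers; the grasp point (between the pads) lies 19 mm behind it; z points along the fingers, y is the line along which they close (so a half turn about z gives the same grasp; the last joint's range is limited). The gripper opens to 85 mm and grips with 20 to 120 N. Pads are 22 mm wide; open, the fingers measure 114 mm over their backs; the gripper's body (76 mm by 85 mm) begins 54 mm behind the grasp point. The pads swing forward as they close: fully open they stand 13 mm farther back than shut.
Start: joints at [1.006, 0.477, 0.022, 1.555, -0.011, 1.109, -0.083], TCP at [0.298, -0.606, 0.231] pointing down, gripper open.
Joint ranges: [-2.96, 2.96], [-0.34, 2.1], [-1.41, 1.46], [0.24, 2.44], [-1.37, 4.51], [0.17, 1.92], [-2.96, 2.96]. Speed limits (rad/s): [2.39, 2.39, 3.14, 3.14, 3.14, 3.14, 3.14].

INTERFACE

Orientations are given as a rotation vector (axis times angle).
In Python, from bench import r gives the robot as it stands. The module is installed in compiled form; this text tells all that it offers.
- The arm moves only by the tool apply_moves, never from a script. Its argument "rows" is a list of rows, each a list of 6 numbers: the shift along the tool's x, y, z scaled (see below), then the turn, a rotation vector about the tool's x, y, z scaled (see below). A call has 1 to 5 rows; each row is the pose to reach, as a shift and turn from the pose commanded when the call began, along the tool's axes at that moment; what a row does not reach only later rows make up. The controller multiplies each number of a shift by 0.25 m and each number of a turn by 90 degrees. A row lasts 1/8 s, in which the tool goes at most 62.5 mm and 10.7 degrees, less where a joint would pass 70% of its speed; a pose out of reach is approached as far as the arm can. A call with a number of a shift or a turn outside -1 to 1 is refused whole. A call with a gripper value outside its range is refused whole. "claw" is the opening, from 0 (shut) to 1 (fully open), set as the call begins (left out, the last holds). The fingers move at their own pace and stop on an object; "newtons" is the grip in N (left out, the last holds). Time passes only in rows, so rows that repeat a pose let the fingers close. It gives the time, the measured TCP pose, the force, the opening and the grip force at its end, in the units of the state.
- r.get_obs(): the state, without advancing time (a new reading comes with each control period).
- r.grab_frame(name): name is "scene" or "top" or "wrist"; returns a dict with "pixels" (400x640x3 uint8, red, green, blue), "intrinsics" (3x3 intrinsics, pixels), "eye" and "attitude" of the camera in the world. Camera axes: x right, y up, looking along -z (the intrinsics and any distortion apply to the point x, -y, -z); pixel columns grow to the right and rows downward; lengths in m; the calibration is good to about 2 mm. A picture is of the moment at which its call begins. There is no depth.
- r.hand_in(): hands the job in; it is judged then, once.
Trained networks look in a picture, given as the dict that the camera call returned (one of the last four; its "shot" number tells which), for a name from the list of things; names that differ only in an ending like _2 or _b are one class to them, and where a whole thing is asked for, a point or a joint stands for the part that bears it (a point fixed in the world has none). Each returns a list of dicts, best first, with "conf" (0 to 1); they miss things now and then, are a little off and sometimes report something else, mostly with a low value. They report only what shows in the picture. A call takes as long as a camera call.
- r.search_frame(picture, thing): "rect" ([left, top, width, height] in pixels, round what is visible of it).
- r.outline_of(picture, thing): "pixels" (400x640 bool, what is visible of it) and "rect" ([left, top, width, height] in pixels, round what is visible of it).
- r.landmark_of(picture, thing): "point" ([column, row] in pixels: a listed point, or the origin of a listed thing).
The state is a dict: "clock": time; "joints": joint angles; "qvel": joint speeds; "tau": joint torques, N m; "tcp_pos": TCP position; "orientation": TCP orientation; "contact_force": force on the tool from outside, world axes, zero at the start; "moment": the same for the moment, N m; "grip_width": finger opening in m; "gripper_force": force on a finger pad.
Only numpy, scipy, OpenCV 4.12 (cv2) and the standard library are available. Lean on these libraries where they do the work, as an engineer would, in place of code of your own. Each camera call takes 0.05 s, during which the arm holds its last target. There are 200 camera calls.

TASK

Mist the tumbler in the engraving stand: press the white pump cap on the blue coolant bottle all the way down and let it come back up. Then swing the stand's red-handled cam lever up to the cam's highest lift point, where the tumbler is clamped under the rubber pad, and finish while still holding the lever there with the fingers, because it springs back when let go. Keep the tumbler upright, do not touch it with the robot, and leave the other glassware and tools where they are.

Things in the scene. Friction and masses are not known exactly. Their poses are not given: they have to be found in the camera images.
- stand: Blue and aluminium engraving stand, bolted to the bench; 120 mm wide (its y), 150 mm long (its x, from -63 to +87 mm), 230 mm tall over its bridge. Origin: bench level, straight under the centre of its lift table. Its x axis points away from the robot side (towards the column that carries the bridge), its y axis points away from the lever's side (the lever is on its -y side), z up. Its yaw varies by up to about 0.35 rad.
- cam_axis (a point): Point on the cam's level turning axis, straight across from the middle of the lever's handle: on the stand's -y side, 120 mm from its middle plane, 50 mm above the bench. The axis runs along the stand's y. The handle's middle travels round this point on a circle of 110 mm radius.
- cam_handle (a point): Middle of the red round handle of the cam lever: a bar 18 mm in diameter and 88 mm long, parallel to the stand's y axis (so to the cam axis), sticking out sideways from the end of the steel lever arm, which lies 50 mm inboard of this point. At rest it is 110 mm from the axis towards the stand's -x side, 69 mm above the bench; nothing is within 40 mm around it but the lever arm. It can be pinched from above with the fingers closing along the stand's x, or pushed.
- cam_lever (a joint): Angle of the cam lever in rad: 0 at rest (lever almost level, 10 degrees above level, pointing to the stand's -x side), growing as the handle swings up and over towards the stand's +x side. The cam's highest lift is at 1.40, where the lever stands straight up (handle 160 mm above the bench); beyond it the table sinks again, and the stop is at 2.0. A spring returns the lever to 0 when let go; at the handle it takes about 4 to 6 N all the way (5 N at the highest point).
- lift_table (a joint): Rise of the stand's lift table in m: 0 at rest, 0.020 at its highest. The table is 96 x 96 mm, its top 93 mm above the bench at rest. It is moved by the cam: rise = 0.024 (cos(angle - 1.40) - cos 1.40).
- tumbler: Clear glass tumbler, 72 mm wide at the mouth, 78 mm tall, standing loose on the lift table under the pad. Origin: centre of its underside; z up through its mouth.
- pad (a joint): Spring give of the round black rubber pad (86 mm wide) below the stand's bridge, in m: 0 hanging free, 14 mm above the tumbler's rim at rest; about 0.006 when the tumbler is clamped by the highest lift (pad force then about 5 N).
- pump_top (a point): Centre of the top of the white pump cap (34 mm wide, flat) on the blue coolant bottle; 180 mm above the bench when up. Push it straight down.
- pump_cap (a joint): Travel of the pump cap in m: 0 up, 0.010 fully down. Sprung: about 2 N to start, 6 N fully down; it comes up by itself.
- bottle: Blue coolant bottle fixed to the bench in a steel foot, 66 mm wide, foot 92 mm wide, 180 mm high with its cap. Origin: centre of its underside. It stands on the stand's +y side; the spout (towards its -y, 40 mm long) points at the stand.
- decanter: Bystander: square clear-glass decanter, 75 x 75 mm, 170 high. Origin: centre of its underside. Leave it alone.
- goblet: Bystander: solid green cut-glass goblet, 72 mm wide, 140 high. Origin: centre of its underside. Leave it alone.
- spare_tumbler: Bystander: amber glass tumbler, 72 mm wide, 78 high, standing on the bench (not the one in the stand). Origin: centre of its underside. Leave it alone.
- ice_bucket: Bystander: white ice bucket, 120 mm wide plus two ear handles, 130 high. Origin: centre of its underside. Leave it alone.
- stopper: Bystander: amber glass decanter stopper, 38 mm wide, 40 high. Origin: centre of its underside. Leave it alone.
- handpiece: Bystander: black engraving handpiece lying on the bench, about 140 mm long, 22 thick. Origin: centre of its underside. Leave it alone.
- dust_brush: Bystander: small dusting brush lying on the bench, 160 mm long. Origin: centre of its underside. Leave it alone.

How it is judged:
By the outcome, as a careful person would: the job done as asked, in the order asked, and still so for the second after the job is handed in, while the arm keeps its last pose, push and grip.
It also fails if it takes over 45 s, if anything falls off the work surface, if the arm or the gripper's body presses on something with over 40 N, if the wrist force passes 120 N, or if a joint passes its speed limit or range.

## Working session

There is one attempt and no reset: what is moved stays moved. The work goes in short steps, Python scripts to look and compute and a tool call to move; the robot and the scene stay as the last step left them, time stands still between calls to the robot, and variables do not carry over. Pictures are saved under pics/ and viewed, at most 10 in all, crops included, and the job is handed in when it is done.

Besides the shell and the picture viewer there is one more tool, called after ">>>" by a JSON object that holds its "name" and its "arguments", one argument or row to a line. apply_moves: Moves the arm, as the interface text tells. Its arguments: {"type":"object","properties":{"rows":{"type":"array","items":{"type":"array","items":{"type":"number"}}},"claw":{"type":"number"},"newtons":{"type":"number"}},"required":["rows"]}

```bash
mkdir -p pics && cat > h.py <<'E'
import numpy as np, cv2
from bench import r
from scipy.spatial.transform import Rotation as R
def att(f):
    a=np.array(f["attitude"],float)
    return a if a.shape==(3,3) else (R.from_rotvec(a).as_matrix() if a.size==3 else R.from_quat(a).as_matrix())
def ray(f,p):
    K=np.array(f["intrinsics"]); v=np.linalg.solve(K,[p[0],p[1],1]); v=np.array([v[0],-v[1],-v[2]])
    d=att(f)@v; return np.array(f["eye"]),d/np.linalg.norm(d)
def atz(f,p,z):
    e,d=ray(f,p); return e+d*(z-e[2])/d[2]
def tri(obs):
    A=0;b=0
    for f,p in obs:
        e,d=ray(f,p);M=np.eye(3)-np.outer(d,d);A=A+M;b=b+M@e
    return np.linalg.solve(A,b)
def proj(f,X):
    v=att(f).T@(np.array(X)-np.array(f["eye"]));v=np.array([v[0],-v[1],-v[2]]);u=np.array(f["intrinsics"])@v;return u[:2]/u[2]
def save(f,n): cv2.imwrite("pics/"+n,np.array(f["pixels"])[:,:,::-1])
E
python3 - <<'E'
from h import *
o=r.get_obs(); print({k:np.round(v,3) for k,v in o.items()})
fs={n:r.grab_frame(n) for n in("scene","top")}
for n,f in fs.items():
    save(f,n+"0.png"); print(n,f.keys(),np.round(f["eye"],3),np.round(f["attitude"],3).tolist(),np.round(f["intrinsics"],1).tolist())
Z=dict(cam_handle=.069,cam_axis=.05,pump_top=.18,stand=0,tumbler=.093,bottle=0,decanter=0,goblet=0,spare_tumbler=0,ice_bucket=0,stopper=0,handpiece=0,dust_brush=0)
for t,z in Z.items():
    ob=[]
    for n,f in fs.items():
        l=r.landmark_of(f,t)
        if l: print(t,n,np.round(l[0]["point"],1),round(l[0]["conf"],2),np.round(atz(f,l[0]["point"],z),3)); ob.append((f,l[0]["point"]))
    if len(ob)>1: print("   tri",np.round(tri(ob),3))
E
```

```text
{'clock': np.float64(0.0), 'joints': array([ 1.006,  0.478,  0.022,  1.556, -0.011,  1.109, -0.083]), 'qvel': array([ 0.001,  0.001, -0.001, -0.   , -0.001, -0.002, -0.   ]), 'tau': array([-1.0000e-03, -5.9645e+01,  1.6080e+00, -2.8119e+01,  1.3000e-02,
        9.0000e-03, -0.0000e+00]), 'tcp_pos': array([ 0.297, -0.605,  0.23 ]), 'orientation': array([-3.058e+00, -7.110e-01,  1.000e-03]), 'contact_force': array([ 0.672,  0.166, -0.858]), 'moment': array([ 0.002,  0.018, -0.03 ]), 'gripper_force': np.float64(0.0), 'grip_width': np.float64(0.085)}
scene dict_keys(['pixels', 'intrinsics', 'eye', 'attitude', 'shot']) [1.285 0.548 1.157] [0.423, 0.764, 2.068] [[486.8, 0.0, 318.8], [0.0, 486.8, 193.8], [0.0, 0.0, 1.0]]
top dict_keys(['pixels', 'intrinsics', 'eye', 'attitude', 'shot']) [0.255 0.034 1.634] [0.145, -0.149, -1.543] [[484.2, 0.0, 314.5], [0.0, 484.2, 200.1], [0.0, 0.0, 1.0]]
cam_handle scene [285.1 165.3] 0.55 [ 0.458 -0.128  0.069]
cam_handle top [363.  234.3] 0.85 [ 0.443 -0.127  0.069]
   tri [ 0.446 -0.132  0.056]
cam_axis scene [291.3 221.8] 0.72 [0.614 0.012 0.05 ]
cam_a
[... 896 characters left out ...]
bler scene [221.7 187.2] 0.95 [ 0.6   -0.276  0.   ]
spare_tumbler top [402.8 192.9] 0.98 [ 0.597 -0.271  0.   ]
   tri [ 0.599 -0.273  0.   ]
ice_bucket scene [408.2 279.5] 0.66 [0.559 0.368 0.   ]
ice_bucket top [215.2 206. ] 0.69 [0.537 0.373 0.   ]
   tri [ 0.543  0.371 -0.021]
stopper scene [331.4 201.8] 0.7 [0.449 0.042 0.   ]
stopper top [314.1 229.5] 0.5 [0.464 0.032 0.   ]
   tri [0.459 0.039 0.009]
handpiece scene [222.6 217.9] 0.75 [ 0.691 -0.19   0.   ]
handpiece top [376.8 163.9] 0.7 [ 0.699 -0.181  0.   ]
   tri [ 0.696 -0.181  0.012]
dust_brush scene [250.3 125.1] 0.77 [ 0.317 -0.393  0.   ]
dust_brush top [443.6 275.5] 0.75 [ 0.319 -0.404  0.   ]
   tri [ 0.316 -0.4   -0.003]
```

View pics/scene0.png

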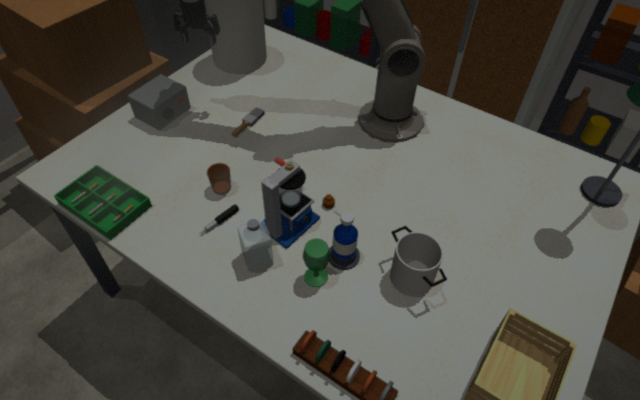

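View pics/top0.png

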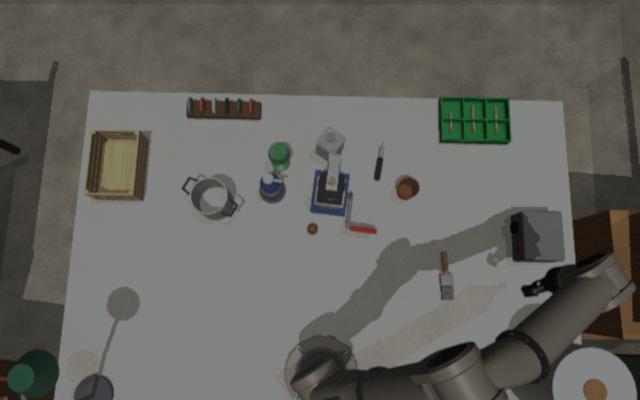

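The scene shot shows the stand at about (290,205), the bottle cap at (345,217) and the red handle at (280,162). In the top shot the handle is at (363,229), running across the image, and the pump is at (267,179). The networks' points agree with these positions. The stand's yaw is about -0.14, and the route over the stand at z ≥ 0.33 is clear.

```bash
cat >> h.py <<'E'
def Rt(yaw,tilt=0):
    # tool down, tool y along world (cos yaw, sin yaw)
    y=np.array([np.cos(yaw),np.sin(yaw),0]);z=np.array([0,0,-1.]);x=np.cross(y,z)
    return np.stack([x,y,z],1)
def plan(p,yaw,p0=None,R0=None):
    o=r.get_obs();p0=np.array(o["tcp_pos"] if p0 is None else p0);R0=R.from_rotvec(o["orientation"]).as_matrix() if R0 is None else R0
    s=R0.T@(np.array(p)-p0)/.25;t=R.from_matrix(R0.T@Rt(yaw)).as_rotvec()/(np.pi/2)
    print("row",np.round(s,4).tolist(),np.round(t,4).tolist(),"tcp",np.round(p0,4)); 
E
python3 - <<'E'
from h import *
o=r.get_obs();R0=R.from_rotvec(o["orientation"]).as_matrix();print(np.round(R0,3))
plan([.39,-.38,.40],-.14); plan([.39,-.38,.40],np.pi-.14)
f=r.grab_frame("top")
im=np.array(f["pixels"]).astype(int);m=((im[:,:,0]>120)&(im[:,:,1]<70)&(im[:,:,2]<70)).astype(np.uint8)
m[:, :330]=0;m[:,400:]=0;m[:200]=0;m[260:]=0
ys,xs=np.nonzero(m);print(len(xs));c=cv2.minAreaRect(np.stack([xs,ys],1).astype(np.float32));b=cv2.boxPoints(c);print(c)
print(np.round([atz(f,q,.073) for q in b],4), atz(f,c[0],.073))
E
```

```text
[[ 0.897  0.441  0.   ]
 [ 0.441 -0.897 -0.   ]
 [ 0.     0.    -1.   ]]
row [0.7296, -0.6478, -0.6747] [0.0, -0.0, -0.6201] tcp [ 0.2977 -0.6058  0.2313]
row [0.7296, -0.6478, -0.6747] [-0.0, -0.0, 1.3799] tcp [ 0.2977 -0.6058  0.2313]
65
((362.96002197265625, 229.7799835205078), (24.465898513793945, 2.6870057582855225), 8.130102157592773)
[[ 0.4573 -0.0861  0.073 ]
 [ 0.4661 -0.0873  0.073 ]
 [ 0.4565 -0.166   0.073 ]
 [ 0.4478 -0.1648  0.073 ]] [ 0.45692221 -0.12605995  0.073     ]
```

>>> {"name": "apply_moves", "arguments": {
  "rows": [
    [0.1,-0.09,-0.22,0,0,-0.11],
    [0.25,-0.22,-0.4,0,0,-0.22],
    [0.42,-0.37,-0.55,0,0,-0.33],
    [0.58,-0.51,-0.65,0,0,-0.45],
    [0.73,-0.65,-0.67,0,0,-0.56]
  ],
  "claw": 0
}}

```text
clock: 2.08
tcp_pos: [0.3909, -0.3783, 0.4012]
orientation: [2.457, 1.951, 0.001]
contact_force: [1.4, 0.2, 1.1]
grip_width: -0.0
gripper_force: 0.0
```

```bash
python3 - <<'E'
from h import *
plan([.5,-.15,.38],-.14)
print(np.round(r.get_obs()["joints"],2))
E
```

```text
row [0.9887, 0.2172, 0.0837] [0.0023, 0.0014, -0.0566] tcp [ 0.3909 -0.3783  0.4012]
[ 0.85  0.15 -0.23  1.62  0.04  1.37  0.39]
```

>>> {"name": "apply_moves", "arguments": {
  "rows": [
    [0.2,0.04,0,0,0,-0.057],
    [0.4,0.09,0,0,0,-0.057],
    [0.6,0.13,0,0,0,-0.057],
    [0.8,0.17,0.03,0,0,-0.057],
    [0.99,0.22,0.05,0,0,-0.057]
  ]
}}

```text
clock: 2.7
tcp_pos: [0.5012, -0.1499, 0.3864]
orientation: [2.376, 2.054, 0.0]
contact_force: [0.5, -0.4, -0.0]
grip_width: -0.0
gripper_force: 0.0
```

```bash
python3 - <<'E'
from h import *
plan([.577,.06,.36],-.14)
print(np.round(r.get_obs()["joints"],2))
E
```

```text
row [0.8747, 0.1789, 0.1053] [0.0004, 0.0002, -0.0031] tcp [ 0.5012 -0.1499  0.3864]
[ 0.56  0.14 -0.43  1.68  0.06  1.34 -0.03]
```

>>> {"name": "apply_moves", "arguments": {
  "rows": [
    [0.2,0.04,0,0,0,0],
    [0.4,0.08,0,0,0,0],
    [0.6,0.12,0,0,0,0],
    [0.75,0.15,0.05,0,0,0],
    [0.87,0.18,0.1,0,0,0]
  ]
}}

```text
clock: 3.32
tcp_pos: [0.5771, 0.0591, 0.3613]
orientation: [2.375, 2.056, 0.001]
contact_force: [0.4, -0.7, -0.1]
grip_width: 0.0003
gripper_force: 0.0
```

```bash
python3 - <<'E'
from h import *
print(np.round(r.get_obs()["joints"],2))
f=r.grab_frame("wrist"); save(f,"w1.png"); print(f["eye"])
s=r.grab_frame("scene");t=r.grab_frame("top")
ob=[]
for n,g in(("w",f),("s",s),("t",t)):
    for l in r.landmark_of(g,"pump_top")[:2]: print(n,np.round(l["point"],1),round(l["conf"],2),np.round(atz(g,l["point"],.18),4))
plan([.597,.181,.22],-.14)
E
```

```text
[ 0.24  0.28 -0.57  1.59  0.15  1.32 -0.49]
[0.58799682 0.1302954  0.50436698]
w [323.5  66.9] 0.72 [0.6013 0.1785 0.18  ]
s [345.2 216.2] 0.71 [0.5985 0.1765 0.18  ]
t [266.1 177.7] 0.4 [0.5979 0.1842 0.18  ]
row [0.5073, 0.0063, 0.5665] [0.0004, 0.0004, -0.0042] tcp [0.5769 0.0559 0.3617]
```

```bash
python3 - <<'E'
from h import *
plan([.600,.179,.205],-.14)
E
```

```text
row [0.5012, 0.0193, 0.6265] [0.0004, 0.0004, -0.0042] tcp [0.5769 0.0559 0.3617]
```

View pics/w1.png

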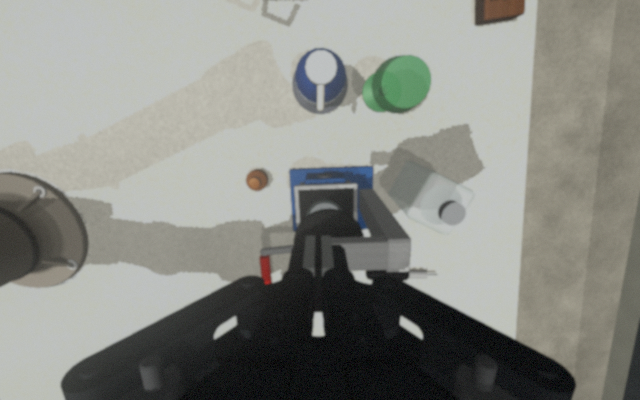

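The wrist shot shows the white cap at (321,67) with its spout towards the stand. The stand's base edges lie parallel to the image, so the yaw of about -0.14 holds. I'll go above the cap, then down.

>>> {"name": "apply_moves", "arguments": {
  "rows": [
    [0.25,0.01,0.0,0,0,0],
    [0.5,0.02,0.1,0,0,0],
    [0.5,0.02,0.35,0,0,0],
    [0.5,0.02,0.6,0,0,0],
    [0.5,0.02,0.6,0,0,0]
  ]
}}

```text
clock: 4.25
tcp_pos: [0.5973, 0.1771, 0.2073]
orientation: [-2.376, -2.051, 0.014]
contact_force: [-0.3, -0.1, 1.3]
grip_width: 0.0001
gripper_force: 0.0
```

```bash
python3 - <<'E'
from h import *
f=r.grab_frame("wrist"); save(f,"w2.png")
for l in r.landmark_of(f,"pump_top")[:2]: print(np.round(l["point"],1),round(l["conf"],2),np.round(atz(f,l["point"],.18),4))
plan([.600,.179,.17],-.14)
E
```

```text
[318.6 226.8] 0.76 [0.5988 0.1797 0.18  ]
row [-0.0023, -0.0031, 0.1724] [0.0009, -0.0003, -0.0042] tcp [0.6008 0.1795 0.2131]
```

View pics/w2.png

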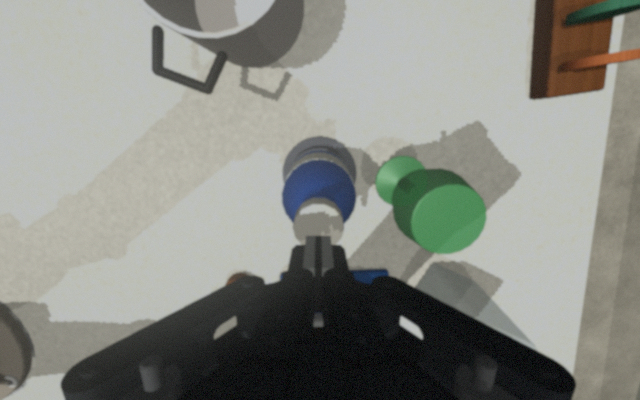

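The fingertips sit over the white cap at (318,227). I'll press it down in small steps.

>>> {"name": "apply_moves", "arguments": {
  "rows": [
    [0,0,0.06,0,0,0],
    [0,0,0.12,0,0,0],
    [0,0,0.14,0,0,0],
    [0,0,0.16,0,0,0],
    [0,0,0.16,0,0,0]
  ]
}}

```text
clock: 4.97
tcp_pos: [0.5999, 0.1799, 0.1716]
orientation: [2.376, 2.054, -0.0]
contact_force: [-1.1, -2.0, 5.1]
grip_width: -0.0002
gripper_force: 2.6
```

>>> {"name": "apply_moves", "arguments": {
  "rows": [
    [0,0,0.01,0,0,0],
    [0,0,0.016,0,0,0],
    [0,0,0.016,0,0,0]
  ]
}}

```text
clock: 5.35
tcp_pos: [0.6001, 0.18, 0.17]
orientation: [2.375, 2.053, 0.001]
contact_force: [-6.1, -5.1, 18.4]
grip_width: -0.0004
gripper_force: 9.1
```

```bash
python3 - <<'E'
from h import *
for i in range(4):
    o=r.get_obs();print(np.round(o["tcp_pos"],4),np.round(o["contact_force"],1)); r.grab_frame("scene")
E
```

```text
[0.6001 0.18   0.17  ] [-6.1 -5.1 18.4]
[0.6001 0.18   0.17  ] [-5.2 -4.3 18. ]
[0.6001 0.18   0.17  ] [-6.1 -3.3 17.1]
[0.6001 0.18   0.17  ] [-6.9 -4.1 18.2]
```

The cap has bottomed out: 18 N at z = 0.170, the full 10 mm of travel. Now I'll rise and head back towards the handle.

>>> {"name": "apply_moves", "arguments": {
  "rows": [
    [0,0,-0.06,0,0,0],
    [0,0,-0.2,0,0,0],
    [0,0,-0.4,0,0,0],
    [0,0,-0.6,0,0,0],
    [0,0,-0.78,0,0,0]
  ]
}}

```text
clock: 6.18
tcp_pos: [0.5995, 0.1806, 0.3643]
orientation: [-2.376, -2.055, -0.001]
contact_force: [0.5, 0.2, -0.8]
grip_width: -0.0001
gripper_force: 0.0
```

```bash
python3 - <<'E'
from h import *
f=r.grab_frame("wrist")
for l in r.landmark_of(f,"pump_top")[:1]: print(l["point"],atz(f,l["point"],.18))
s=r.grab_frame("scene")
for l in r.landmark_of(s,"pump_top")[:1]: print(l["point"])
plan([.53,-.03,.36],-.14);plan([.445,-.13,.30],-.14)
E
```

```text
[316.8, 182.8] [0.59847941 0.17630479 0.18      ]
[348.6, 218.2]
row [-0.874, -0.155, 0.0112] [0.0009, -0.0006, -0.0029] tcp [0.5998 0.1806 0.363 ]
row [-1.319, -0.4342, 0.2504] [0.0009, -0.0006, -0.0029] tcp [0.5998 0.1806 0.363 ]
```

>>> {"name": "apply_moves", "arguments": {
  "rows": [
    [-0.22,-0.05,0,0,0,0],
    [-0.44,-0.1,0,0,0,0],
    [-0.65,-0.15,0,0,0,0],
    [-0.83,-0.24,0,0,0,0],
    [-0.97,-0.36,0,0,0,0]
  ],
  "claw": 0.6,
  "newtons": 20
}}

```text
clock: 7.0
tcp_pos: [0.4739, -0.0491, 0.3604]
orientation: [-2.377, -2.051, 0.003]
contact_force: [-0.4, -0.3, 1.6]
grip_width: 0.0512
gripper_force: 0.0
```

```bash
python3 - <<'E'
from h import *
import time
fs=[r.grab_frame("wrist"),r.grab_frame("top"),r.grab_frame("scene")]; save(fs[0],"w3.png")
for f in fs:
    for t,z in(("cam_handle",.069),("tumbler",.093),("cam_axis",.05)):
        for l in r.landmark_of(f,t)[:1]: print(t,np.round(l["point"],1),round(l["conf"],2),np.round(atz(f,l["point"],z),4))
    m=r.outline_of(f,"cam_handle")
    if m:
        a=np.array(m[0]["pixels"]);im=np.array(f["pixels"]).astype(int)
        q=(im[:,:,0]>90)&(im[:,:,1]<.45*im[:,:,0])&(im[:,:,2]<.45*im[:,:,0])&cv2.dilate(a.astype(np.uint8),np.ones((9,9))).astype(bool)
        ys,xs=np.nonzero(q)
        if len(xs)>10:
            c=cv2.minAreaRect(np.stack([xs,ys],1).astype(np.float32));b=cv2.boxPoints(c)
            print(len(xs),"red",np.round(c[0],1),np.round(c[1],1),"ctr",np.round(atz(f,c[0],.072),4),"\n",np.round([atz(f,p,.072)[:2] for p in b],4).tolist())
plan([.445,-.13,.30],-.14)
E
```

```text
cam_handle [316.  209.4] 0.77 [ 0.4599 -0.1217  0.069 ]
176 red [317. 213.] [48.  6.] ctr [ 0.4608 -0.127   0.072 ] 
 [[0.462, -0.0866], [0.4714, -0.088], [0.4595, -0.1696], [0.4496, -0.1681]]
cam_handle [287.3 167.1] 0.66 [ 0.4603 -0.1173  0.069 ]
tumbler [289.5 198.9] 0.88 [ 0.5763 -0.0212  0.093 ]
row [-0.3481, -0.0739, 0.2489] [-0.0001, -0.0001, -0.0028] tcp [ 0.4758 -0.0465  0.3622]
```

View pics/w3.png

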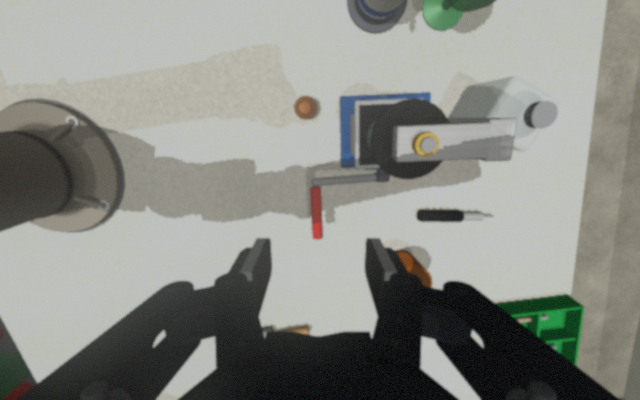

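The handle is at (317,213) in the wrist shot, parallel to the tool's x, with its middle at about (0.460,-0.126). I'll move above it.

>>> {"name": "apply_moves", "arguments": {
  "rows": [
    [-0.16,-0.01,0.0,0,0,0],
    [-0.32,-0.02,0.05,0,0,0],
    [-0.32,-0.02,0.28,0,0,0],
    [-0.32,-0.02,0.5,0,0,0],
    [-0.32,-0.02,0.72,0,0,0]
  ]
}}

```text
clock: 8.38
tcp_pos: [0.4593, -0.1255, 0.181]
orientation: [2.376, 2.054, 0.001]
contact_force: [0.3, -0.9, -0.6]
grip_width: 0.0512
gripper_force: 0.0
```

```bash
python3 - <<'E'
from h import *
f=r.grab_frame("wrist"); save(f,"w4.png")
f=r.grab_frame("wrist")
im=np.array(f["pixels"]).astype(int)
q=(im[:,:,0]>90)&(im[:,:,1]<.45*im[:,:,0])&(im[:,:,2]<.45*im[:,:,0])
n,lab,st,ce=cv2.connectedComponentsWithStats(q.astype(np.uint8))
k=1+np.argmax(st[1:,4]);ys,xs=np.nonzero(lab==k)
c=cv2.minAreaRect(np.stack([xs,ys],1).astype(np.float32));b=cv2.boxPoints(c)
print(len(xs),"red",np.round(c[0],1),np.round(c[1],1),"ctr",np.round(atz(f,c[0],.072),4),"\n",np.round([atz(f,p,.072)[:2] for p in b],4).tolist())
for l in r.landmark_of(f,"cam_handle")[:1]: print(np.round(l["point"],1),round(l["conf"],2),np.round(atz(f,l["point"],.069),4))
plan([.46,-.128,.05],-.14)
print(np.round(r.get_obs()["joints"],2))
E
```

```text
1305 red [323.1 199.4] [91.3 16.2] ctr [ 0.4591 -0.126   0.072 ] 
 [[0.4565, -0.0841], [0.4705, -0.0856], [0.4619, -0.172], [0.4465, -0.1704]]
[322.5 196.1] 0.88 [ 0.4589 -0.1236  0.069 ]
row [-0.0116, 0.0146, 0.523] [-0.0035, -0.0006, -0.0028] tcp [ 0.4575 -0.1248  0.1808]
[ 0.53  0.25 -0.45  2.05  0.14  0.88 -0.14]
```

View pics/w4.png

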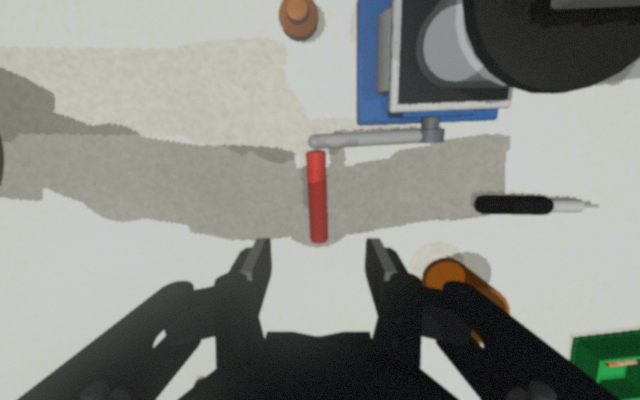

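>>> {"name": "apply_moves", "arguments": {
  "rows": [
    [-0.03,0.006,0.12,0,0,0],
    [-0.03,0.006,0.26,0,0,0],
    [-0.03,0.006,0.4,0,0,0],
    [-0.03,0.006,0.52,0,0,0],
    [-0.03,0.006,0.52,0,0,0]
  ]
}}

```text
clock: 9.15
tcp_pos: [0.4605, -0.1331, 0.0531]
orientation: [2.376, 2.055, -0.0]
contact_force: [1.1, -0.3, 1.3]
grip_width: 0.0512
gripper_force: 0.0
```

>>> {"name": "apply_moves", "arguments": {
  "rows": [
    [0,0,0,0,0,0],
    [0,0,0,0,0,0],
    [0,0,0,0,0,0],
    [0,0,0,0,0,0]
  ],
  "claw": 0,
  "newtons": 25
}}

```text
clock: 9.65
tcp_pos: [0.458, -0.133, 0.0538]
orientation: [-2.375, -2.055, 0.005]
contact_force: [-8.0, 1.0, 10.3]
grip_width: 0.0175
gripper_force: 24.1
```

```bash
python3 - <<'E'
from h import *
f=r.grab_frame("wrist"); save(f,"w5.png");o=r.get_obs()
print(np.round(o["tcp_pos"],4),np.round(o["contact_force"],1),o["grip_width"],o["gripper_force"],np.round(o["joints"],2))
E
```

```text
[ 0.458  -0.1329  0.0538] [-7.   1.  10.7] 0.017035480784277936 24.12052094936371 [ 0.47  0.45 -0.38  2.14  0.29  0.61 -0.26]
```

View pics/w5.png

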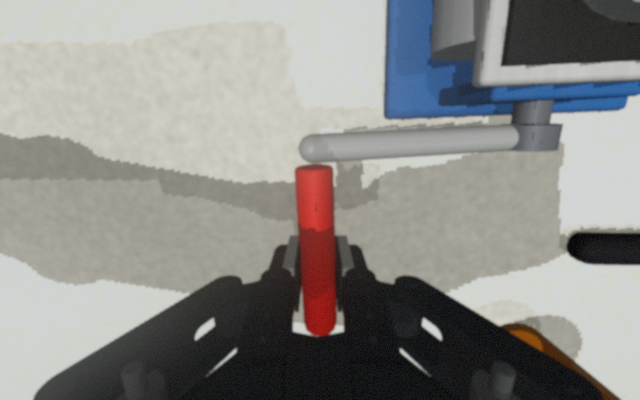

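The bar is pinched: width 17 mm, 24 N. Next I'll swing it along the arc.

>>> {"name": "apply_moves", "arguments": {
  "rows": [
    [0.0,0.02,-0.074,0,0,0],
    [0.001,0.052,-0.144,0,0,0],
    [0.002,0.096,-0.206,0,0,0],
    [0.004,0.15,-0.261,0,0,0],
    [0.006,0.15,-0.261,0,0,0]
  ]
}}

```text
clock: 10.32
tcp_pos: [0.4876, -0.1362, 0.1175]
orientation: [-2.367, -2.047, 0.023]
contact_force: [-25.8, 3.1, 16.0]
grip_width: 0.0172
gripper_force: 26.6
```

```bash
python3 - <<'E'
from h import *
f=r.grab_frame("wrist"); save(f,"w6.png");o=r.get_obs()
print(np.round(o["tcp_pos"],4),np.round(o["contact_force"],1),o["grip_width"],o["gripper_force"],np.round(o["joints"],2))
E
```

```text
[ 0.4873 -0.1362  0.1172] [-25.2   4.3  17.4] 0.01731908987572779 26.54749408364296 [ 0.49  0.39 -0.42  2.02  0.22  0.79 -0.2 ]
```

View pics/w6.png

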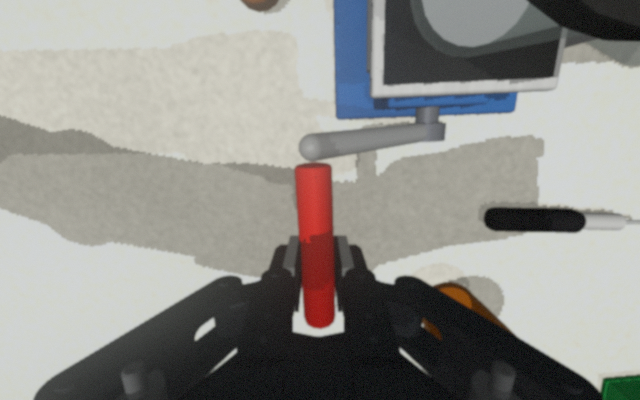

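The forces (-25 N in x, +17 N in z) point radially outward, so my path runs a few mm inside the true circle. I'll correct the remaining points.

>>> {"name": "apply_moves", "arguments": {
  "rows": [
    [0.002,-0.017,-0.009,0,0,0],
    [0.004,0.02,-0.035,0,0,0],
    [0.006,0.046,-0.053,0,0,0],
    [0.008,0.08,-0.07,0,0,0],
    [0.008,0.08,-0.07,0,0,0]
  ]
}}

```text
clock: 11.0
tcp_pos: [0.5116, -0.1387, 0.1368]
orientation: [-2.373, -2.05, 0.016]
contact_force: [-23.0, -1.2, 24.5]
grip_width: 0.0167
gripper_force: 29.1
```

>>> {"name": "apply_moves", "arguments": {
  "rows": [
    [0,0.0,-0.02,0,0,0],
    [0,0.027,-0.036,0,0,0],
    [0.002,0.056,-0.047,0,0,0],
    [0.004,0.095,-0.058,0,0,0],
    [0.004,0.13,-0.067,0,0,0]
  ]
}}

```text
clock: 11.62
tcp_pos: [0.5486, -0.1424, 0.1534]
orientation: [-2.376, -2.053, 0.005]
contact_force: [-10.1, -1.6, 6.3]
grip_width: 0.0173
gripper_force: 26.9
```

>>> {"name": "apply_moves", "arguments": {
  "rows": [
    [0,0.03,-0.005,0,0,0],
    [0.001,0.055,-0.007,0,0,0],
    [0.002,0.074,-0.008,0,0,0],
    [0.002,0.074,-0.008,0,0,0],
    [0.002,0.074,-0.008,0,0,0]
  ]
}}

```text
clock: 12.25
tcp_pos: [0.5687, -0.1446, 0.1563]
orientation: [2.375, 2.053, -0.0]
contact_force: [-7.8, -3.1, 6.7]
grip_width: 0.0169
gripper_force: 25.8
```

```bash
python3 - <<'E'
from h import *
o=r.get_obs()
print(np.round(o["tcp_pos"],4),np.round(o["contact_force"],1),o["grip_width"],o["gripper_force"],np.round(o["joints"],2))
f=r.grab_frame("wrist");s=r.grab_frame("scene");t=r.grab_frame("top")
w=np.array(f["pixels"])[:,:,::-1]; c=cv2.resize(np.array(s["pixels"])[110:260,220:380,::-1],(400,400),interpolation=cv2.INTER_CUBIC)
cv2.imwrite("pics/m7.png",np.hstack([cv2.resize(w[0:400,120:560],(400,400)),c]))
for n,g in(("w",f),("s",s),("t",t)):
    for q,z in(("cam_handle",.16),("cam_axis",.05),("tumbler",.113),("pump_top",.18)):
        for l in r.landmark_of(g,q)[:1]: print(n,q,np.round(l["point"],1),round(l["conf"],2),np.round(atz(g,l["point"],z),4))
E
```

```text
[ 0.5687 -0.1446  0.1563] [-7.8 -3.1  6.7] 0.016856298676085256 25.83562821149826 [ 0.46  0.45 -0.41  1.82  0.22  0.92 -0.2 ]
w cam_handle [317.  238.9] 0.71 [ 0.5702 -0.1363  0.16  ]
s cam_handle [257.3 164.2] 0.74 [ 0.5696 -0.1385  0.16  ]
s tumbler [290.7 193.3] 0.74 [ 0.5709 -0.0202  0.113 ]
s pump_top [346.5 218.6] 0.67 [0.6032 0.1834 0.18  ]
t cam_handle [366.7 192. ] 0.62 [ 0.5642 -0.1284  0.16  ]
t cam_axis [366.6 199.2] 0.63 [ 0.5628 -0.1402  0.05  ]
t pump_top [268.3 179.5] 0.65 [0.5924 0.1772 0.18  ]
```

View pics/m7.png

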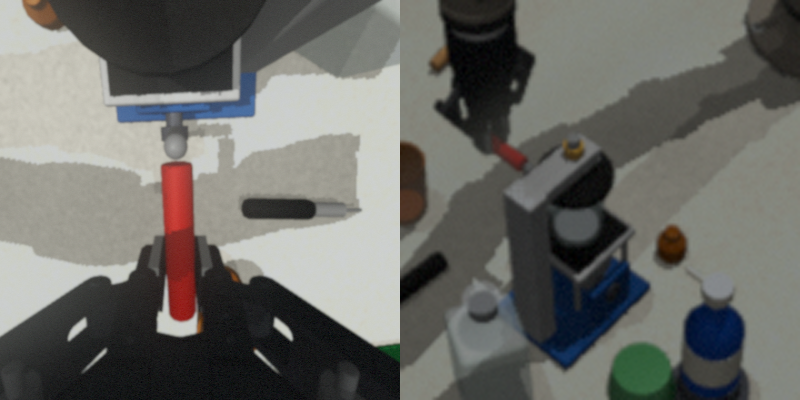

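```bash
python3 - <<'E'
from h import *
f=r.grab_frame("wrist");im=np.array(f["pixels"])
cv2.imwrite("pics/z8.png",cv2.resize(im[90:190,250:380,::-1],(780,600),interpolation=cv2.INTER_CUBIC))
sx=np.array([np.cos(-.13),np.sin(-.13),0])
for n,p,z in(("ball",(313.6,147),.16),("axle",(312.5,122),.06)):
    X=atz(f,p,z);print(n,np.round(X,4),"along",X@sx)
E
```

```text
ball [ 0.5756 -0.0876  0.16  ] along 0.582105333543649
axle [ 0.5749 -0.0778  0.06  ] along 0.5801072698082
```

View pics/z8.png

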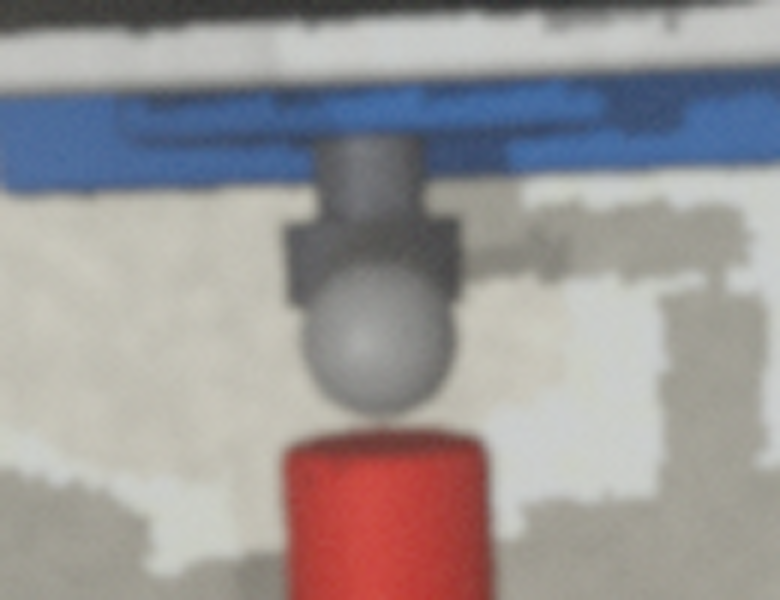

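The lever arm stands upright: its ball end at (313,146) sits over the axle boss at (312,133), within about 0.02 rad of the top. The grip is firm, the tumbler is upright under the pad and the cap is back up. I'm handing it in.

```bash
python3 - <<'E'
from bench import r
print(r.get_obs()["clock"],r.hand_in())
E
```

```text
the job is handed in; nothing more can be done
13.05 None
```

The job is handed in at 13 s: I pressed the pump cap fully down and it came back up, then swung the cam lever to within about 0.02 rad of its highest point, where the fingers still hold it with the tumbler upright under the pad; no verdict came back.

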